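# Populate the DIN rail of a small control panel

## Task

Finish the DIN rail on the mounting plate so the four loose devices stand in wiring order: in the free length between the two fixed devices put the narrow one-lever breaker right beside the power supply, and the main switch with the wide lever between that breaker and the terminal strip; put the timer relay with the two dials right beside the power supply on its other side, and the service socket right beside the terminal strip on its other side. Seat every device squarely down over both edges of the rail, and where one goes right beside another leave no more than 20 mm between them. The spare three-lever breaker stays where it is on the bench.

Things in the scene. Friction and masses are not known exactly. Their poses are not given: they have to be found in the camera images.
- mount_plate: Fixed steel plate, 2 mm thick, with a top-hat rail 35 mm wide (x), 360 mm long (y, +-180 mm), top 17 mm up. Origin: mid-rail at bench height, z up. A seated device straddles the rail: lowered on, no snap, held by weight, 1.5 mm play each side in x; its origin 10 mm above the plate's, on the rail's centre line, x along the plate's x (a half turn is fine). Wiring duct 40 mm tall at x 53 to 80 mm.
- power_supply: Power supply fixed on the rail, left or right: mid-grey (darker than the loose devices), 54 mm along the rail (y), 90 mm across (x), stepped like the loose devices (nose 45 mm wide), vent slots on top, no lever. Origin on its centre line 10 mm above the plate's origin, axes as the plate's; top 80 mm above the bench.
- terminal_strip: Terminal strip fixed on the rail: low row of thin terminal blocks with screws between black end plates, 50 mm along the rail (y), 52 mm across (x), top 55 mm above the bench. Origin on its centre line 10 mm above the plate's origin, axes as the plate's. Its origin is 130 to 146 mm from the power supply's, leaving 78 to 94 mm of free rail between them.
- breaker: Breaker: the narrowest, one short black lever on top. Pale grey DIN-rail device, 120 g, loose, upright. Body 90 mm across the rail (x) by 18 mm along it (y), 70 mm tall (lever to 79 mm). Origin: centre of underside, z up. Grip the nose: z 44 to 70 mm, 45 mm wide in x; below it shoulders reach x = +-45 mm. Recess under it along y: 38 mm wide, 7 mm deep, mouth bevelled to 46 mm.
- main_switch: Main switch: one wide black lever (24 mm) on top. Pale grey DIN-rail device, 180 g, loose, upright. Body 90 mm across the rail (x) by 36 mm along it (y), 70 mm tall (lever to 79 mm). Origin: centre of underside, z up. Grip the nose: z 44 to 70 mm, 45 mm wide in x; below it shoulders reach x = +-45 mm. Recess under it along y: 38 mm wide, 7 mm deep, mouth bevelled to 46 mm.
- timer_relay: Timer relay: two round black dials on top, no lever. Pale grey DIN-rail device, 140 g, loose, upright. Body 90 mm across the rail (x) by 27 mm along it (y), 70 mm tall (dials to 73). Origin: centre of underside, z up. Grip the nose: z 44 to 70 mm, 45 mm wide in x; below it shoulders reach x = +-45 mm. Recess under it along y: 38 mm wide, 7 mm deep, mouth bevelled to 46 mm.
- service_socket: Service socket: round outlet face 39 mm across on top. Pale grey DIN-rail device, 160 g, loose, upright. Body 90 mm across the rail (x) by 45 mm along it (y), 70 mm tall (rim to 73). Origin: centre of underside, z up. Grip the nose: z 44 to 70 mm, 45 mm wide in x; below it shoulders reach x = +-45 mm. Recess under it along y: 38 mm wide, 7 mm deep, mouth bevelled to 46 mm.
- spare_breaker: Spare breaker, to stay where it is: same make and shape as the loose devices but 54 mm wide (y), with three black levers joined by a bar. 90 mm in x, 70 mm tall (levers to 79 mm), 300 g. Stands loose on the bare bench left of the mat, 2 mm lower. Origin: centre of its underside, z up.

How it is judged:
At the end, for the whole second after the job is handed in: All four devices at rest, seated on the rail (height within 3 mm, off centre under 4 mm, square within 0.17 rad), in the order timer relay, power supply, breaker, main switch, terminal strip, service socket; gaps at the relay, breaker and socket up to 22 mm; spare moved under 30 mm (z of breaker in the frame of mount_plate between 0.007 and 0.0125 m and x of breaker in the frame of mount_plate between -0.004 and 0.004 m and y of breaker in the frame of mount_plate between -0.175 and 0.175 m and angle between each of breaker, main_switch, timer_relay, service_socket's own z axis and vertical below 0.06 rad and angle between the x axis of each of breaker, main_switch, timer_relay, service_socket and the x axis of mount_plate, either way round below 0.17 rad and linear speed of each of breaker, main_switch, timer_relay, service_socket below 0.01 m/s and angular speed of each of breaker, main_switch, timer_relay, service_socket below 0.1 rad/s and z of main_switch in the frame of mount_plate between 0.007 and 0.0125 m and x of main_switch in the frame of mount_plate between -0.004 and 0.004 m and y of main_switch in the frame of mount_plate between -0.175 and 0.175 m and z of timer_relay in the frame of mount_plate between 0.007 and 0.0125 m and x of timer_relay in the frame of mount_plate between -0.004 and 0.004 m and y of timer_relay in the frame of mount_plate between -0.175 and 0.175 m and z of service_socket in the frame of mount_plate between 0.007 and 0.0125 m and x of service_socket in the frame of mount_plate between -0.004 and 0.004 m and y of service_socket in the frame of mount_plate between -0.175 and 0.175 m and horizontal distance between breaker and power_supply below 0.058 m and horizontal distance between breaker and terminal_strip below 0.13 m and horizontal distance between main_switch and power_supply below 0.13 m and horizontal distance between main_switch and terminal_strip below 0.09 m and horizontal distance between timer_relay and power_supply below 0.0625 m and horizontal distance between timer_relay and terminal_strip above 0.16 m and horizontal distance between service_socket and terminal_strip below 0.0695 m and horizontal distance between service_socket and power_supply above 0.16 m and distance of spare_breaker from where it was at the start of the episode below 0.03 m and angle between spare_breaker's own z axis and vertical below 0.2 rad); the robot touches nothing.
It fails at once if the spare three-lever breaker is pushed away or knocked over (distance of spare_breaker from where it was at the start of the episode above 0.03 m or angle between spare_breaker's own z axis and vertical above 0.3 rad).
It also fails if it takes over 90 s, if anything falls off the work surface, if the arm or the gripper's body presses on something with over 40 N, if the wrist force passes 120 N, or if a joint passes its speed limit or range.

## Robot

A 6-joint arm with a two-finger parallel gripper is mounted at the origin on a cart in front of the work surface, level with it; the furniture and walls round the work are solid. World frame = base frame: x ahead of the robot, y to its left, z up, the work surface at z = 0. Lengths are in m, angles in rad, forces in N, time in s.
With the tool pointing down it reaches from about 0.35 to 0.775 m from the base axis. Payload 7.3 kg.
Tool frame: the origin (TCP) lies at the centre of the arm's flange, where the gripper is bolted on; the fingertips stand 178 mm ahead of it and the grasp point (between the pads) lies 159 mm ahead of it (tip_extent is the distance from the TCP to the fingertips, in m); z points along the fingers, y is the line along which they close (so a half turn about z gives the same grasp; the last joint's range is limited). The gripper opens to 92 mm and grips with 3 to 60 N. Pads are 19 mm wide; open, the fingers measure 130 mm over their backs; the gripper's body (75 mm by 190 mm) begins 47 mm behind the grasp point.
Start: joints at [1.13, 0.342, 1.524, -0, 1.275, -0.146], TCP at [0.153, 0.502, 0.405] pointing down, gripper open.
Joint ranges: [-2.53, 2.53], [-0.77, 2.02], [0.04, 2.7], [-1, 4.14], [0.28, 2.66], [-3.11, 3.11]. Speed limits (rad/s): [2.57, 2.57, 3.14, 3.14, 3.14, 3.14].

## Interface

Orientations are given as [roll, pitch, yaw] about the fixed x, y, z axes, in that order (R = Rz(yaw) Ry(pitch) Rx(roll)).
In Python, from cell import * gives the robot as it stands.
- The arm moves only by the tool arm_command, never from a script. Its arguments are lists of equal length, an entry for each row: "xyz": the shift along the world's x, y, z in mm, a list of three; "spin": the turn about the world's z in degrees. In form: {"xyz": [[tx, ty, tz], ...], "spin": [spin, ...]}. A call has 1 to 20 rows; each row shifts and turns the commanded pose from where the row before left it; what a row does not reach is not made up. A row lasts 1/10 s, in which the tool goes at most 50 mm and 8.59 degrees, less where a joint would pass 70% of its speed; a pose out of reach is approached as far as the arm can. A call with a gripper value outside its range is refused whole. "jaw" is the opening, from -1 (shut) to 1 (fully open), set as the call begins (left out, the last holds). The fingers move at their own pace and stop on an object; "squeeze" is the grip in N (left out, the last holds). Time passes only in rows, so rows that do not move let the fingers close. It gives the time, the measured TCP pose, the force, the opening and the grip force at its end, in the units of the state.
- observe(): the state, without advancing time (a new reading comes with each control period).
- read_camera(name): name is "scene" or "top" or "wrist"; returns a dict with "img" (400x640x3 uint8, red, green, blue), "depth" (400x640 float32, m along the optical axis (not along the pixel's ray), 0 where there is no reading), "fx", "fy", "cx", "cy" (pixels), "world_from_camera" (4x4, takes a point from camera to world coordinates). Camera axes: x right, y up, looking along -z (the intrinsics and any distortion apply to the point x, -y, -z); pixel columns grow to the right and rows downward; lengths in m; the calibration is good to about 2 mm. A picture is of the moment at which its call begins.
- hand_in(): hands the job in; it is judged then, once.
The state is a dict: "time": time; "qpos": joint angles; "qvel": joint speeds; "joint_efforts": joint torques, N m; "tool_pos": TCP position; "tool_rot": TCP orientation; "contact_force": force on the tool from outside, world axes, zero at the start; "torque": the same for the moment, N m; "opening": finger opening in m; "grip_force": force on a finger pad.
Only numpy, scipy, OpenCV 4.12 (cv2) and the standard library are available. Lean on these libraries where they do the work, as an engineer would, in place of code of your own. Each camera call takes 0.05 s, during which the arm holds its last target. There are 200 camera calls.

## Working session

There is one attempt and no reset: what is moved stays moved. The work goes in short steps, Python scripts to look and compute and a tool call to move; the robot and the scene stay as the last step left them, time stands still between calls to the robot, and variables do not carry over. Pictures are saved under pics/ and viewed, at most 14 in all, crops included, and the job is handed in when it is done.

Besides the shell and the picture viewer there is one more tool, called after ">>>" by a JSON object that holds its "method" and its "body". arm_command: Moves the arm, as the interface text tells. Its arguments: {"type":"object","properties":{"xyz":{"type":"array","items":{"type":"array","items":{"type":"number"}}},"spin":{"type":"array","items":{"type":"number"}},"jaw":{"type":"number"},"squeeze":{"type":"number"}},"required":["xyz","spin"]}

```bash
mkdir -p pics; ls
cat > h.py <<'E'
from cell import *
import numpy as np, cv2
def cloud(c):
    h,w=c["depth"].shape; v,u=np.mgrid[0:h,0:w]; d=c["depth"]
    p=np.stack([(u-c["cx"])/c["fx"]*d,-(v-c["cy"])/c["fy"]*d,-d],-1)
    T=np.array(c["world_from_camera"]); return p@T[:3,:3].T+T[:3,3]
E
python3 - <<'E'
from h import *
s=observe(); print(s)
for n in("top","scene"):
    c=read_camera(n); cv2.imwrite(f"pics/{n}.png",c["img"][...,::-1]); print(n,c["fx"],c["cx"],c["cy"],np.round(c["world_from_camera"],3).tolist(),(c["depth"]>0).mean(),[k for k in c])
    np.savez(f"{n}.npz",img=c["img"],P=cloud(c),d=c["depth"])
E
```

```text
pics
{'time': 0.0, 'qpos': array([ 1.12998795e+00,  3.42691755e-01,  1.52501302e+00, -1.27260567e-05,
        1.27540419e+00, -1.46003108e-01]), 'qvel': array([ 0.00099204,  0.00035977,  0.00120004, -0.00051548, -0.00038612,
       -0.00016044]), 'joint_efforts': array([-2.21997420e-04, -4.31237698e+01, -2.44223481e+01,  7.17388233e-02,
        5.60841768e-02, -1.70287094e-04]), 'tool_pos': array([0.15246181, 0.50222767, 0.40406223]), 'tool_rot': array([-3.14009070e+00, -2.08561007e-04,  2.84679094e+00]), 'contact_force': array([-0.33950451, -0.16302068,  0.6442081 ]), 'torque': array([ 0.02731655, -0.02630363,  0.04982524]), 'grip_force': 0.0, 'opening': 0.09188534849420424}
top 382.4690972897527 312.5739798550381 198.2918115925514 [[-0.013, 0.984, -0.179, 0.378], [-1.0, -0.01, 0.017, 0.015], [0.015, 0.179, 0.984, 1.036], [0.0, 0.0, 0.0, 1.0]] 0.9961171875 ['img', 'depth', 'fx', 'fy', 'cx', 'cy', 'world_from_camera']
scene 422.60143165167887 314.98073506261676 200.00156253632957 [[-0.99, 0.046, -0.13, 0.4], [-0.137, -0.457, 0.879, 0.907], [-0.019, 0.888, 0.459, 0.494], [0.0, 0.0, 0.0, 1.0]] 0.9959765625 ['img', 'depth', 'fx', 'fy', 'cx', 'cy', 'world_from_camera']
```

View pics/top.png

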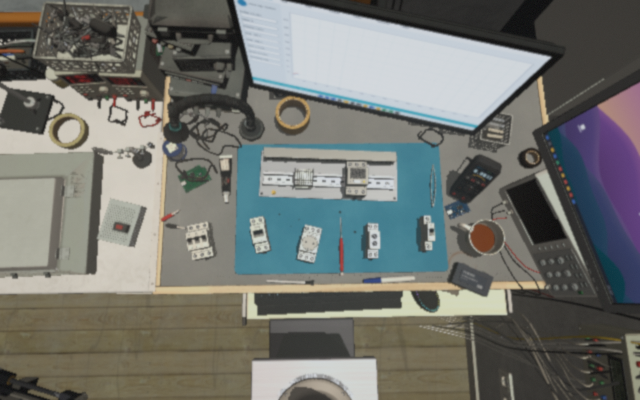

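View pics/scene.png

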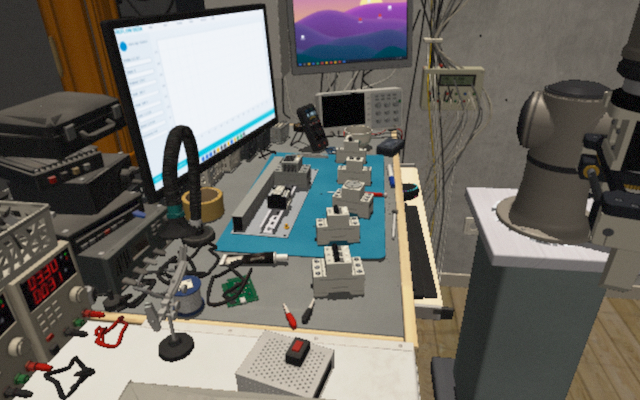

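The overhead view shows the rail at rows 165-200, the terminal strip at (303,178), the power supply at (356,178), loose devices at (259,235), (310,243), (373,240), (428,231), and the spare at (198,240). I'll zoom in and segment by height.

```bash
cat > seg.py <<'E'
from h import *
d=np.load("top.npz"); P=d["P"]; img=d["img"]
cv2.imwrite("pics/crop.png",cv2.resize(img[140:280,170:460],None,fx=2.7,fy=2.7,interpolation=cv2.INTER_CUBIC)[...,::-1])
z=P[...,2]; print("mat z",np.median(z[255:265,290:330]),"plate",np.median(z[160:200,270:280]))
for lo,hi in((.035,.09),(.058,.09)):
    m=((z>lo)&(z<hi)&(P[...,0]>.3)&(P[...,0]<.72)&(abs(P[...,1])<.42)).astype(np.uint8)
    n,l,st,_=cv2.connectedComponentsWithStats(m,connectivity=4)
    for i in range(1,n):
        if st[i,4]<60: continue
        q=P[l==i]; (c,wh,a)=cv2.minAreaRect((q[:,:2]*1000).astype(np.float32))
        print(lo,st[i],"c",np.round(c,1),"wh",np.round(wh,1),"a",round(a,1),"z",np.round(np.percentile(q[:,2],[5,50,95])*1000))
E
python3 seg.py
```

```text
mat z 0.0018814575220821306 plate 0.003507106664091264
0.035 [162 142  20  15 239] c [697.5 376.2] wh [53.2 39.4] a 88.2 z [41. 44. 47.]
0.035 [ 263  147  133   15 1274] c [680.7 -48.2] wh [357.9  28.8] a 87.4 z [38. 41. 44.]
0.035 [345 162  23  35 744] c [ 610.  -116.6] wh [54.2 90. ] a 87.9 z [51. 70. 83.]
0.035 [294 168  20  19 297] c [616.6  22.2] wh [49.6 44.9] a 85.5 z [40. 49. 58.]
0.035 [453 168  24  29 340] c [ 593.5 -407.3] wh [55.2 47.2] a 56.8 z [38. 65. 86.]
0.035 [250 216  20  37 522] c [466.3 137.3] wh [90.3 36.5] a 11.7 z [42. 62. 78.]
0.035 [423 216  12  35 338] c [ 464.2 -299. ] wh [19.5 89.1] a 87.4 z [40. 52. 76.]
0.035 [185 222  29  38 809] c [452.2 291.1] wh [89.8 55.7] a 11.2 z [39. 60. 76.]
0.035 [367 223  13  36 417] c [ 446.8 -154.7] wh [26.9 90.2] a 88.0 z [42. 57. 74.]
0.035 [457 223  21  29 164] c [ 452.5 -400.4] wh [74.6 38.6] a 0.3 z [38. 53. 59.]
0.035 [297 225  25  38 617] c [441.3   8.5] wh [45.1 90.1] a 76.4 z [43. 68. 74.]
0.058 [346 167  22  20 406] c [ 610.7 -116. ] wh [52.8 46.1] a 88.3 z [64. 81. 84.]
0.058 [458 168  19  25 218] c [ 593.9 -401.2] wh [62.4 28.4] a 30.5 z [60. 72. 88.]
0.058 [426 223   9  18 151] c [ 465.5 -299.1] wh [19.5 43.9] a 87.1 z [63. 71. 79.]
0.058 [250 224  17  20 267] c [466.2 137.4] wh [44.7 36.1] a 11.0 z [67. 71. 80.]
0.058 [185 229  25  22 410] c [452.2 291.3] wh [45.5 55.4] a 10.4 z [64. 69. 77.]
0.058 [368 231  12  18 205] c [ 446.9 -154.7] wh [27.  43.2] a 88.4 z [68. 71. 75.]
0.058 [299 232  21  22 322] c [441.1   8.7] wh [44.8 44.9] a 76.2 z [69. 72. 75.]
```

View pics/crop.png

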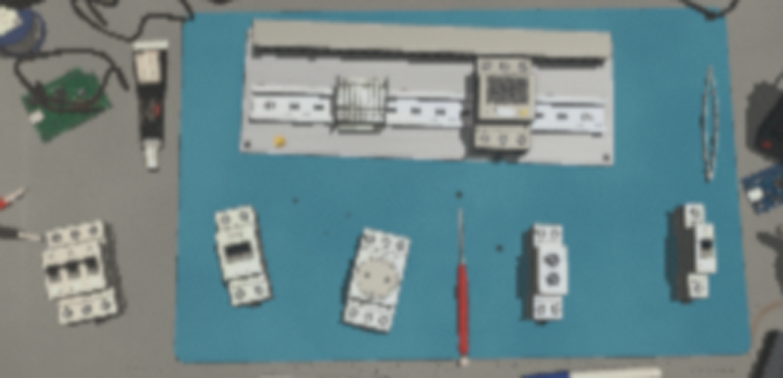

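Crop: main switch at (240,255), socket at (377,280), timer at (548,270), breaker at (700,250) and spare at (80,272). The terminal strip is left on the rail (360,105) and the power supply right (503,100). Next I'll move above the middle and look with the wrist camera, and check for obstacles behind the rail.

>>> {"method": "arm_command", "body": {"xyz": [[20.5,-34.5,3],[20.5,-34.5,3],[20.5,-34.5,3],[20.5,-34.5,3],[20.5,-34.5,3],[20.5,-34.5,3],[20.5,-34.5,3],[20.5,-34.5,3],[20.5,-34.5,3],[20.5,-34.5,3],[20.5,-34.5,3],[20.5,-34.5,3],[20.5,-34.5,3],[20.5,-34.5,3],[20.5,-34.5,3],[20.5,-34.5,3],[0,0,0],[0,0,0],[0,0,0]], "spin": [-4.73,-4.73,-4.73,-4.73,-4.73,-4.73,-4.73,-4.73,-4.73,-4.73,-4.73,-4.73,-4.73,-4.73,-4.73,-4.73,0,0,0], "jaw": 1}}

```text
time: 2.0
tool_pos: [0.48, -0.0489, 0.4524]
tool_rot: [-3.141, -0.001, 1.527]
contact_force: [-0.3, -0.5, 0.1]
opening: 0.0921
grip_force: 0.0
```

Run:
```python
from h import *
s=observe(); print(s["time"],s["tool_pos"],np.degrees(s["tool_rot"]))
c=read_camera("wrist"); cv2.imwrite("pics/w1.png",c["img"][...,::-1]); P=cloud(c)
T=np.array(c["world_from_camera"]);print(np.round(T,3).tolist(),c["fx"])
np.savez("w1.npz",img=c["img"],P=P,d=c["depth"])
P=np.load("top.npz")["P"]
for x0 in np.arange(.66,.8,.02):
    print(round(x0,2),[int(1000*np.max(P[...,2][(abs(P[...,0]-x0-.01)<.01)&(abs(P[...,1]-y)<.05)],initial=-1)) for y in np.arange(-.3,.31,.1)])
```

```text
2.0 [ 0.48000518 -0.04886206  0.45240841] [-1.79940421e+02 -3.34242556e-02  8.75037130e+01]
[[0.999, 0.042, 0.014, 0.483], [-0.044, 0.961, 0.273, 0.025], [-0.002, -0.274, 0.962, 0.431], [0.0, 0.0, 0.0, 1.0]] 300.931987178975
0.66 [7, 47, 45, 45, 44, 7, 25]
0.68 [7, 45, 45, 46, 45, 22, 141]
0.7 [21, 7, 5, 5, 43, 28, 259]
0.72 [138, 4, 4, 5, 8, 278, 279]
0.74 [444, 104, 2, 49, 185, 277, 274]
0.76 [444, 443, 5, 49, 173, 204, 25]
0.78 [444, 444, 441, 49, 49, 76, 24]
0.8 [-1000, 445, 444, 294, 48, 68, 49]
```

View pics/w1.png

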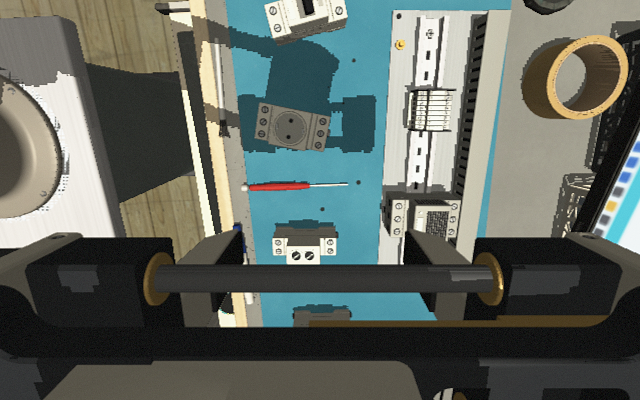

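Wrist view: the rail runs vertically at column ~425, the terminal strip is at (430,110), the power supply at (425,218), the socket at (290,128), the timer at (305,245). Next I'll fit the rail and devices from this view for a cross-check.

Run:
```python
from h import *
for n in("top","w1"):
    d=np.load(n+".npz"); P=d["P"]; z=P[...,2]; X=P[...,0];Y=P[...,1]
    # rail: height 13-22 mm near centre line, clear of the fixed devices
    r=(z>.013)&(z<.023)&(X>.58)&(X<.65)
    res=[]
    for y in np.arange(-.2,.14,.01):
        q=X[r&(abs(Y-y)<.005)]
        if len(q)>8: res.append((round(y*1000),*np.round(1000*np.percentile(q,[3,97]),1),len(q)))
    a=np.array([(t[0],(t[1]+t[2])/2) for t in res if 28<t[2]-t[1]<40])
    print(n,[(t[0],round(float(t[1]),1),round(float(t[2]),1)) for t in res]); print("fit x=a*y+b",np.polyfit(a[:,0],a[:,1],1) if len(a)>2 else a)
    for lo,hi in((.035,.09),(.064,.09)):
        m=((z>lo)&(z<hi)&(X>.38)&(X<.72)&(Y>-.35)&(Y<.25)).astype(np.uint8)
        k,l,st,_=cv2.connectedComponentsWithStats(m,connectivity=4)
        for i in range(1,k):
            if st[i,4]<150: continue
            q=P[l==i]; c,wh,a=cv2.minAreaRect((q[:,:2]*1000).astype(np.float32))
            print(n,lo,st[i].tolist(),np.round(c,1),np.round(wh,1),round(a,1))
```

```text
top [(-200, 589.7, 623.9), (-190, 589.9, 623.7), (-180, 590.2, 624.1), (-170, 593.3, 624.2), (-160, 593.0, 624.3), (-80, 596.7, 628.1), (-70, 596.4, 630.4), (-60, 597.2, 631.0), (-50, 597.3, 631.2), (-40, 597.0, 631.3), (-30, 598.5, 631.3), (-20, 600.0, 631.3), (-10, 600.1, 631.4), (0, 591.7, 632.8), (50, 599.2, 635.0), (60, 603.2, 635.2), (70, 604.0, 634.7), (80, 603.7, 637.8), (90, 604.1, 638.5), (100, 594.9, 638.2), (110, 593.9, 638.5), (120, 607.1, 638.9), (130, 606.9, 639.0)]
fit x=a*y+b [4.88998260e-02 6.16433694e+02]
top 0.035 [263, 147, 133, 15, 1274] [680.7 -48.2] [357.9  28.8] 87.4
top 0.035 [345, 162, 23, 35, 744] [ 610.  -116.6] [54.2 90. ] 87.9
top 0.035 [294, 168, 20, 19, 297] [616.6  22.2] [49.6 44.9] 85.5
top 0.035 [250, 216, 20, 37, 522] [466.3 137.3] [90.3 36.5] 11.7
top 0.035 [423, 216, 12, 35, 338] [ 464.2 -299. ] [19.5 89.1] 87.4
top 0.035 [367, 223, 13, 36, 417] [ 446.8 -154.7] [26.9 90.2] 88.0
top 0.035 [297, 225, 25, 38, 617] [441.3   8.5] [45.1 90.1] 76.4
top 0.064 [346, 167, 22, 19, 387] [ 610.7 -116.1] [52.7 45.9] 87.8
top 0.064 [250, 224, 17, 20, 260] [466
[... 716 characters left out ...]
40.8)]
fit x=a*y+b [4.79674879e-02 6.17168508e+02]
w1 0.035 [265, 0, 83, 39, 2345] [467.5 136.1] [90.  36.4] 10.4
w1 0.035 [388, 10, 124, 253, 7916] [633.3 -29.2] [321.6 126. ] 87.1
w1 0.035 [415, 88, 42, 22, 764] [618.9  34.2] [23.9 45.3] 87.5
w1 0.035 [255, 102, 76, 50, 2707] [442.    8.3] [45.3 90. ] 76.4
w1 0.035 [412, 111, 40, 21, 710] [617.4   8.1] [23.7 45.8] 87.4
w1 0.035 [273, 235, 64, 29, 1535] [ 447.6 -155. ] [27.6 89.4] 87.5
w1 0.064 [283, 0, 46, 28, 971] [468.4 131.7] [44.9 25.6] 11.2
w1 0.064 [269, 106, 43, 45, 1491] [442.1   8.1] [45.1 45. ] 76.3
w1 0.064 [410, 202, 42, 40, 1239] [ 611.4 -114.1] [48.3 45.2] 86.2
w1 0.064 [286, 244, 35, 20, 671] [ 447.5 -155. ] [27.5 44.9] 87.3
```

>>> {"method": "arm_command", "body": {"xyz": [[-2.2,-35.7,-15],[-2.2,-35.7,-15],[-2.2,-35.7,-15],[-2.2,-35.7,-15],[-2.2,-35.7,-15],[-2.2,-35.7,-15],[-2.2,-35.7,-15],[0,0,-30],[0,0,-30],[0,0,-30],[0,0,-16],[0,0,-8],[0,0,-4],[0,0,0],[0,0,0]], "spin": [0,0,0,0,0,0,0,0,0,0,0,0,0,0,0]}}

```text
time: 3.55
tool_pos: [0.4655, -0.2995, 0.2308]
tool_rot: [3.14, 0.001, 1.527]
contact_force: [0.3, 0.1, 0.1]
opening: 0.092
grip_force: 0.0
```

Run:
```python
from h import *
s=observe(); print(s["time"],s["tool_pos"],np.degrees(s["tool_rot"]),s["contact_force"])
c=read_camera("wrist"); cv2.imwrite("pics/w2.png",c["img"][...,::-1])
```

```text
3.55 [ 0.46548089 -0.29947683  0.23077874] [1.79913114e+02 6.57851429e-02 8.74622962e+01] [0.26829237 0.07424275 0.09585587]
```

View pics/w2.png

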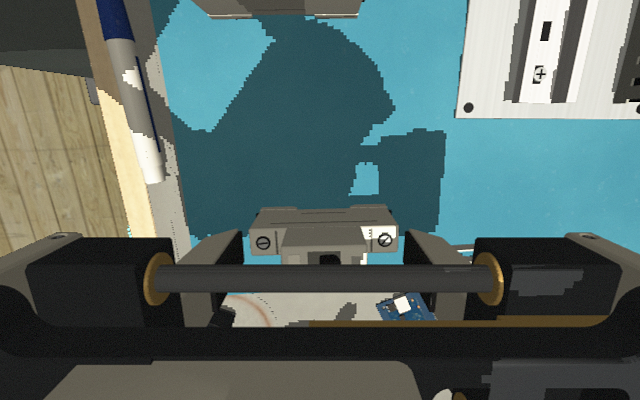

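The breaker at (325,245) sits centred between the open fingers. Closing, then lifting.

>>> {"method": "arm_command", "body": {"xyz": [[0,0,0],[0,0,0],[0,0,0],[0,0,0],[0,0,0],[0,0,0],[0,0,0],[0,0,0],[0,0,10],[0,0,25],[0,0,40],[0,0,40],[0,0,0],[0,0,0]], "spin": [0,0,0,0,0,0,0,0,0,0,0,0,0,0], "jaw": -1, "squeeze": 30}}

```text
time: 5.0
tool_pos: [0.465, -0.2994, 0.3459]
tool_rot: [3.14, 0.001, 1.526]
contact_force: [0.4, 0.1, -1.5]
opening: 0.0445
grip_force: 30.0
```

>>> {"method": "arm_command", "body": {"xyz": [[18.5,28.4,0],[18.5,28.4,0],[18.5,28.4,0],[18.5,28.4,0],[18.5,28.4,0],[18.5,28.4,0],[18.5,28.4,0],[18.5,28.4,0],[0,0,0],[0,0,-25],[0,0,-30],[0,0,-20],[0,0,-10],[0,0,0],[0,0,0]], "spin": [0,0,0,0,0,0,0,0,0,0,0,0,0,0,0]}}

```text
time: 6.5
tool_pos: [0.6132, -0.0727, 0.2601]
tool_rot: [3.141, 0.0, 1.526]
contact_force: [-0.5, -0.0, -0.3]
opening: 0.0448
grip_force: 30.0
```

Run:
```python
from h import *
s=observe(); print(s["time"],s["tool_pos"],np.degrees(s["tool_rot"]),s["contact_force"])
c=read_camera("wrist"); cv2.imwrite("pics/w3.png",c["img"][...,::-1])
```

```text
6.5 [ 0.61320297 -0.07272043  0.26011046] [1.79979971e+02 8.09311183e-03 8.74114594e+01] [-0.49679375 -0.02608136 -0.34471873]
```

View pics/w3.png

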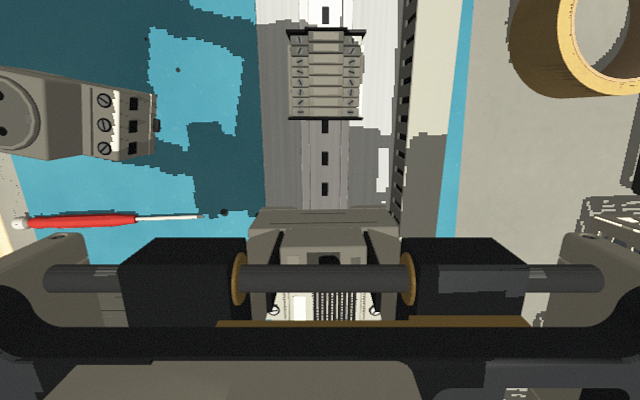

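The breaker (centre col ~324) lines up with the rail and terminal strip (col ~326). Lowering.

>>> {"method": "arm_command", "body": {"xyz": [[0,0,-6],[0,0,-5],[0,0,-4],[0,0,-3],[0,0,-2],[0,0,0],[0,0,0],[0,0,0]], "spin": [0,0,0,0,0,0,0,0]}}

```text
time: 7.35
tool_pos: [0.6132, -0.0723, 0.2397]
tool_rot: [3.141, 0.0, 1.526]
contact_force: [0.2, 0.1, 0.2]
opening: 0.0448
grip_force: 30.0
```

>>> {"method": "arm_command", "body": {"xyz": [[0,0,-1],[0,0,-1],[0,0,0],[0,0,0]], "spin": [0,0,0,0]}}

```text
time: 7.75
tool_pos: [0.6131, -0.0723, 0.2397]
tool_rot: [3.141, 0.0, 1.526]
contact_force: [-4.2, 0.4, 11.9]
opening: 0.0447
grip_force: 30.0
```

>>> {"method": "arm_command", "body": {"xyz": [[0,0,0],[0,0,0],[0,0,0],[0,0,0],[0,0,10],[0,0,30],[0,0,40],[0,0,20],[-18.3,26.2,0],[-18.3,26.2,0],[-18.3,26.2,0],[-18.3,26.2,0],[-18.3,26.2,0],[-18.3,26.2,0],[-18.3,26.2,0],[-18.3,26.2,0],[0,0,0],[0,0,0]], "spin": [0,0,0,0,0,0,0,0,1.7,1.7,1.7,1.7,1.7,1.7,1.7,1.7,0,0], "jaw": 1}}

```text
time: 9.55
tool_pos: [0.4667, 0.1376, 0.3385]
tool_rot: [3.14, 0.0, 1.765]
contact_force: [0.7, 1.1, 0.7]
opening: 0.0915
grip_force: 0.0
```

```bash
cat > chk.py <<'E'
from h import *
import sys
s=observe(); print(s["time"],np.round(s["tool_pos"]*1000,1),np.degrees(s["tool_rot"])[2])
def segs(n):
    c=read_camera(n); P=cloud(c); z=P[...,2]; X=P[...,0];Y=P[...,1]
    cv2.imwrite(f"pics/{n}_{s['time']:.1f}.png",c["img"][...,::-1])
    for lo,hi in((.035,.1),(.066,.1)):
        m=((z>lo)&(z<hi)&(X>.38)&(X<.66)&(Y>-.35)&(Y<.35)).astype(np.uint8)
        k,l,st,_=cv2.connectedComponentsWithStats(m,connectivity=4)
        for i in range(1,k):
            if st[i,4]<100: continue
            q=P[l==i]; ctr,wh,a=cv2.minAreaRect((q[:,:2]*1000).astype(np.float32))
            print(n,lo,np.round(ctr,1),np.round(wh,1),round(a,1),"ztop",np.round(np.percentile(q[:,2],[50,95])*1000,1))
for n in sys.argv[1:]: segs(n)
E
python3 chk.py top
```

```text
9.55 [466.7 137.6 338.5] 101.10203734657654
top 0.035 [610.8 -71.9] [17.3 88. ] 89.0 ztop [64.9 85.3]
top 0.035 [ 610.1 -116.5] [54.3 90.7] 87.7 ztop [70.7 83.6]
top 0.035 [617.   22.2] [49.7 45.1] 85.5 ztop [49.2 57.9]
top 0.035 [ 446.7 -154.7] [26.8 90.4] 87.9 ztop [56.9 74.3]
top 0.035 [441.1   8.6] [45.1 89.8] 76.4 ztop [68.1 74.4]
top 0.035 [427.6 285.7] [39.8 54.2] 12.0 ztop [43.9 69.7]
top 0.066 [611.6 -72.5] [15.8 44.7] 88.5 ztop [81.1 88.9]
top 0.066 [ 610.7 -115.9] [52.9 45.7] 87.5 ztop [81.2 84.2]
top 0.066 [ 447.  -155.1] [25.9 43.5] 87.8 ztop [71.7 75.9]
top 0.066 [441.3   8.5] [44.6 44.8] 75.7 ztop [71.8 74.9]
```

>>> {"method": "arm_command", "body": {"xyz": [[0,0,-30],[0,0,-35],[0,0,-25],[0,0,-12],[0,0,-6],[0,0,0],[0,0,0]], "spin": [0,0,0,0,0,0,0]}}

```text
time: 10.3
tool_pos: [0.4674, 0.1369, 0.2304]
tool_rot: [3.14, 0.0, 1.762]
contact_force: [-0.1, -0.4, 0.7]
opening: 0.0919
grip_force: 0.0
```

>>> {"method": "arm_command", "body": {"xyz": [[0,0,0],[0,0,0],[0,0,0],[0,0,0],[0,0,0],[0,0,0],[0,0,0],[0,0,0],[0,0,10],[0,0,25],[0,0,40],[0,0,40],[0,0,0],[0,0,0]], "spin": [0,0,0,0,0,0,0,0,0,0,0,0,0,0], "jaw": -1}}

```text
time: 11.7
tool_pos: [0.4665, 0.1373, 0.3456]
tool_rot: [3.14, 0.0, 1.763]
contact_force: [0.4, -0.3, -1.7]
opening: 0.0445
grip_force: 30.0
```

>>> {"method": "arm_command", "body": {"xyz": [[18.5,-21.3,0],[18.5,-21.3,0],[18.5,-21.3,0],[18.5,-21.3,0],[18.5,-21.3,0],[18.5,-21.3,0],[18.5,-21.3,0],[18.5,-21.3,0],[0,0,0],[0,0,-25],[0,0,-30],[0,0,-20],[0,0,-10],[0,0,0],[0,0,0]], "spin": [-1.71,-1.71,-1.71,-1.71,-1.71,-1.71,-1.71,-1.71,0,0,0,0,0,0,0]}}

```text
time: 13.2
tool_pos: [0.6148, -0.0329, 0.2601]
tool_rot: [3.141, -0.0, 1.525]
contact_force: [0.1, 0.3, -1.7]
opening: 0.045
grip_force: 30.0
```

Run:
```python
from h import *
s=observe(); print(s["time"],s["tool_pos"],np.degrees(s["tool_rot"]),s["contact_force"])
c=read_camera("wrist"); cv2.imwrite("pics/w4.png",c["img"][...,::-1])
```

```text
13.2 [ 0.61479218 -0.03290296  0.26009807] [ 1.79981266e+02 -4.51433635e-04  8.73682090e+01] [ 0.13262056  0.28919273 -1.65121537]
```

View pics/w4.png

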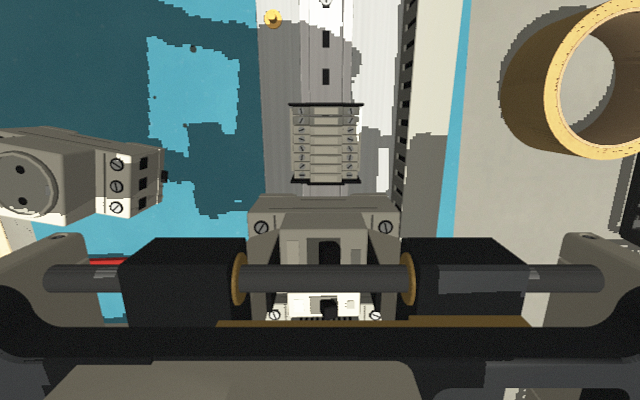

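The main switch lines up with the rail, with gaps to the breaker (row ~300) and the terminal strip (row 183).

>>> {"method": "arm_command", "body": {"xyz": [[0,0,-6],[0,0,-5],[0,0,-4],[0,0,-3],[0,0,-2],[0,0,-1],[0,0,-1],[0,0,0],[0,0,0]], "spin": [0,0,0,0,0,0,0,0,0]}}

```text
time: 14.15
tool_pos: [0.6147, -0.0331, 0.2398]
tool_rot: [3.14, 0.0, 1.525]
contact_force: [-5.4, 0.5, 13.2]
opening: 0.0444
grip_force: 30.0
```

>>> {"method": "arm_command", "body": {"xyz": [[0,0,0],[0,0,0],[0,0,0],[0,0,0],[0,0,10],[0,0,30],[0,0,40],[0,0,20],[-21,-15.2,0],[-21,-15.2,0],[-21,-15.2,0],[-21,-15.2,0],[-21,-15.2,0],[-21,-15.2,0],[-21,-15.2,0],[-21,-15.2,0],[0,0,0],[0,0,0]], "spin": [0,0,0,0,0,0,0,0,0,0,0,0,0,0,0,0,0,0], "jaw": 1}}

```text
time: 15.95
tool_pos: [0.4468, -0.155, 0.3385]
tool_rot: [3.14, 0.0, 1.523]
contact_force: [0.2, -0.6, 0.6]
opening: 0.0916
grip_force: 0.0
```

```bash
python3 chk.py top
```

```text
15.95 [ 446.8 -155.   338.5] 87.27400700828014
top 0.035 [613.  -32.5] [35.6 90.6] 87.7 ztop [70.7 88.4]
top 0.035 [611.3 -71.9] [17.2 88.5] 89.0 ztop [67.3 85.3]
top 0.035 [ 609.9 -116.6] [54.4 90.4] 88.0 ztop [66.7 83.5]
top 0.035 [616.7  22. ] [49.6 45.1] 86.1 ztop [49.  58.3]
top 0.035 [452.4 290.6] [89.9 54.7] 10.8 ztop [57.8 75.2]
top 0.035 [441.    8.6] [45.2 90.4] 76.3 ztop [68.2 74.5]
top 0.066 [612.8 -32.7] [33.8 44.2] 89.3 ztop [81.4 89.8]
top 0.066 [611.7 -71.9] [17.2 45.3] 88.8 ztop [81.  88.6]
top 0.066 [ 611.  -116.1] [52.3 46.5] 87.1 ztop [81.  84.2]
top 0.066 [452.1 290.9] [44.8 54. ] 10.9 ztop [68.9 77.4]
top 0.066 [441.2   8.5] [44.5 44.7] 75.2 ztop [71.6 75.3]
```

>>> {"method": "arm_command", "body": {"xyz": [[0,0,-30],[0,0,-35],[0,0,-25],[0,0,-12],[0,0,-5],[0,0,0],[0,0,0]], "spin": [0,0,0,0,0,0,0]}}

```text
time: 16.7
tool_pos: [0.4473, -0.1547, 0.2314]
tool_rot: [3.14, 0.001, 1.525]
contact_force: [-0.2, -0.2, 0.4]
opening: 0.0918
grip_force: 0.0
```

>>> {"method": "arm_command", "body": {"xyz": [[0,0,0],[0,0,0],[0,0,0],[0,0,0],[0,0,0],[0,0,0],[0,0,0],[0,0,0],[0,0,10],[0,0,25],[0,0,40],[0,0,40],[0,0,0],[0,0,0]], "spin": [0,0,0,0,0,0,0,0,0,0,0,0,0,0], "jaw": -1}}

```text
time: 18.1
tool_pos: [0.4465, -0.1546, 0.3465]
tool_rot: [3.14, 0.001, 1.525]
contact_force: [-0.0, -0.3, -2.4]
opening: 0.0448
grip_force: 30.0
```

>>> {"method": "arm_command", "body": {"xyz": [[20.2,-1.25,0],[20.2,-1.25,0],[20.2,-1.25,0],[20.2,-1.25,0],[20.2,-1.25,0],[20.2,-1.25,0],[20.2,-1.25,0],[20.2,-1.25,0],[0,0,0],[0,0,-25],[0,0,-30],[0,0,-20],[0,0,-10],[0,0,0],[0,0,0]], "spin": [0,0,0,0,0,0,0,0,0,0,0,0,0,0,0]}}

```text
time: 19.6
tool_pos: [0.6083, -0.1648, 0.2612]
tool_rot: [3.141, 0.0, 1.524]
contact_force: [-0.3, 0.3, -1.2]
opening: 0.0448
grip_force: 30.0
```

Run:
```python
from h import *
s=observe(); print(s["time"],s["tool_pos"],np.degrees(s["tool_rot"]),s["contact_force"])
c=read_camera("wrist"); cv2.imwrite("pics/w5.png",c["img"][...,::-1])
```

```text
19.6 [ 0.60829245 -0.1648293   0.26117768] [1.79981857e+02 7.98092789e-03 8.73444214e+01] [-0.33275054  0.28769744 -1.17603013]
```

View pics/w5.png

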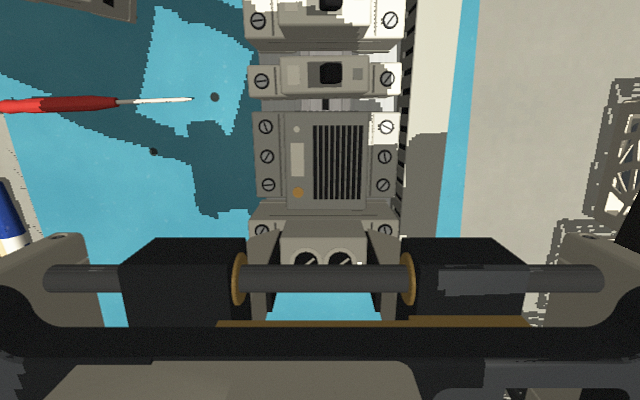

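The timer (col ~325) lines up with the power supply (249-399, centre 325), with a gap between them. The breaker and switch are seated at rows 80 and 20.

>>> {"method": "arm_command", "body": {"xyz": [[0,0,-6],[0,0,-5],[0,0,-4],[0,0,-3],[0,0,-2],[0,0,-1],[0,0,-1],[0,0,0],[0,0,0]], "spin": [0,0,0,0,0,0,0,0,0]}}

```text
time: 20.55
tool_pos: [0.6082, -0.1647, 0.2408]
tool_rot: [3.141, 0.0, 1.525]
contact_force: [-4.3, 1.1, 11.9]
opening: 0.0445
grip_force: 30.0
```

>>> {"method": "arm_command", "body": {"xyz": [[0,0,0],[0,0,0],[0,0,0],[0,0,0],[0,0,10],[0,0,30],[0,0,40],[0,0,20],[-20.8,21.6,0],[-20.8,21.6,0],[-20.8,21.6,0],[-20.8,21.6,0],[-20.8,21.6,0],[-20.8,21.6,0],[-20.8,21.6,0],[-20.8,21.6,0],[0,0,0],[0,0,0]], "spin": [0,0,0,0,0,0,0,0,-1.4,-1.4,-1.4,-1.4,-1.4,-1.4,-1.4,-1.4,0,0], "jaw": 1}}

```text
time: 22.35
tool_pos: [0.4421, 0.0082, 0.3396]
tool_rot: [3.139, 0.0, 1.33]
contact_force: [-0.1, -0.0, -0.3]
opening: 0.0922
grip_force: 0.0
```

>>> {"method": "arm_command", "body": {"xyz": [[0,0,-30],[0,0,-35],[0,0,-25],[0,0,-12],[0,0,-6],[0,0,0],[0,0,0]], "spin": [0,0,0,0,0,0,0]}}

```text
time: 23.05
tool_pos: [0.4426, 0.0077, 0.2313]
tool_rot: [3.14, -0.0, 1.329]
contact_force: [0.6, 0.2, -0.6]
opening: 0.0918
grip_force: 0.0
```

>>> {"method": "arm_command", "body": {"xyz": [[0,0,0],[0,0,0],[0,0,0],[0,0,0],[0,0,0],[0,0,0],[0,0,0],[0,0,0],[0,0,10],[0,0,25],[0,0,40],[0,0,40],[0,0,0],[0,0,0]], "spin": [0,0,0,0,0,0,0,0,0,0,0,0,0,0], "jaw": -1}}

```text
time: 24.45
tool_pos: [0.4417, 0.0081, 0.3465]
tool_rot: [3.14, -0.0, 1.329]
contact_force: [-0.2, -0.3, -2.4]
opening: 0.0448
grip_force: 30.0
```

>>> {"method": "arm_command", "body": {"xyz": [[22.2,8.7,0],[22.2,8.7,0],[22.2,8.7,0],[22.2,8.7,0],[22.2,8.7,0],[22.2,8.7,0],[22.2,8.7,0],[22.2,8.7,0],[0,0,0],[0,0,-25],[0,0,-30],[0,0,-20],[0,0,-10],[0,0,0],[0,0,0]], "spin": [1.4,1.4,1.4,1.4,1.4,1.4,1.4,1.4,0,0,0,0,0,0,0]}}

```text
time: 25.95
tool_pos: [0.6195, 0.0775, 0.2612]
tool_rot: [3.141, 0.0, 1.524]
contact_force: [0.1, -0.4, -2.0]
opening: 0.0447
grip_force: 30.0
```

```bash
python3 chk.py
python3 - <<'E'
from h import *
c=read_camera("wrist"); cv2.imwrite("pics/w6.png",c["img"][...,::-1])
E
```

```text
25.95 [619.5  77.5 261.2] 87.33922651737959
```

View pics/w6.png

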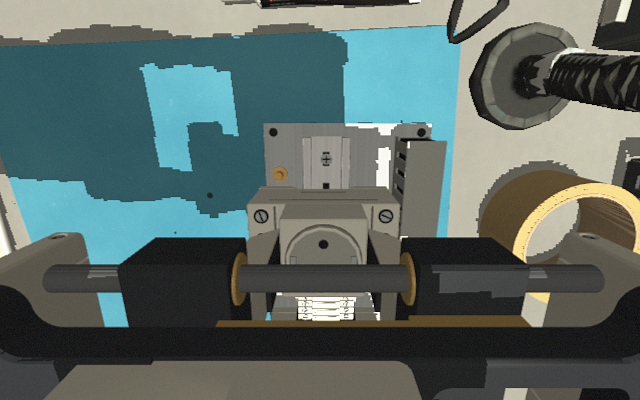

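The socket (centre col ~323) lines up with the rail (col ~326), and the terminal strip shows behind it. Lowering.

>>> {"method": "arm_command", "body": {"xyz": [[0,0,-6],[0,0,-5],[0,0,-4],[0,0,-3],[0,0,-2],[0,0,-1],[0,0,-1],[0,0,0],[0,0,0]], "spin": [0,0,0,0,0,0,0,0,0]}}

```text
time: 26.9
tool_pos: [0.6197, 0.0777, 0.2408]
tool_rot: [3.139, -0.0, 1.525]
contact_force: [-3.8, 0.1, 13.1]
opening: 0.045
grip_force: 30.0
```

>>> {"method": "arm_command", "body": {"xyz": [[0,0,0],[0,0,0],[0,0,0],[0,0,0],[0,0,10],[0,0,30],[0,0,40],[0,0,20],[-22,-4,5],[-22,-4,5],[-22,-4,5],[-22,-4,5],[-22,-4,5],[-22,-4,5],[-22,-4,5],[-22,-4,5],[0,0,0],[0,0,0]], "spin": [0,0,0,0,0,0,0,0,0,0,0,0,0,0,0,0,0,0], "jaw": 1}}

```text
time: 28.7
tool_pos: [0.4437, 0.0456, 0.3796]
tool_rot: [3.139, -0.0, 1.524]
contact_force: [0.1, -0.8, 0.3]
opening: 0.0918
grip_force: 0.0
```

```bash
python3 chk.py top; cp pics/top_*.png /tmp; ls pics; python3 -c "
import cv2,glob,os
f=max(glob.glob('pics/top_*.png'),key=os.path.getmtime);i=cv2.imread(f)[140:280,170:460];cv2.imwrite('pics/final.png',cv2.resize(i,None,fx=2.7,fy=2.7))"
```

```text
28.7 [443.7  45.6 379.6] 87.33309100517303
top 0.035 [622.2  78. ] [45.3 75.1] 88.0 ztop [80.3 84.2]
top 0.035 [614.  -32.8] [35.8 88.8] 86.7 ztop [79.4 88.2]
top 0.035 [610.9 -71.8] [17.4 88.1] 89.1 ztop [65.5 85.8]
top 0.035 [ 608.6 -134.2] [89.2 91.5] 86.9 ztop [66.5 83.6]
top 0.035 [617.2  22. ] [49.7 44.2] 86.2 ztop [49.3 58.2]
top 0.035 [452.3 290.9] [89.8 55.2] 11.4 ztop [58.9 75.1]
top 0.066 [618.1  77.9] [43.9 46. ] 89.5 ztop [81.4 84.5]
top 0.066 [612.7 -32.8] [33.8 44.5] 89.2 ztop [81.4 89.7]
top 0.066 [611.7 -72.4] [15.9 45.1] 88.6 ztop [81.1 88.3]
top 0.066 [ 610.7 -116.2] [52.3 45.7] 87.3 ztop [81. 84.]
top 0.066 [ 606.1 -164.6] [27.7 43.2] 88.0 ztop [81. 85.]
top 0.066 [452.2 290.7] [45.1 53.6] 10.8 ztop [69.2 77.4]
crop.png
scene.png
top.png
top_15.9.png
top_28.7.png
top_9.6.png
w1.png
w2.png
w3.png
w4.png
w5.png
w6.png
```

View pics/final.png

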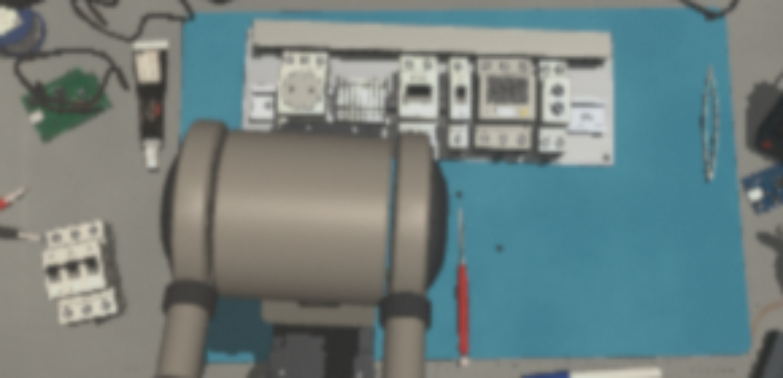

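The final view shows socket (303,85), terminal strip (360,100), switch (418,95), breaker (458,95), power supply (503,90), timer (553,100). All the placed tops measure 81 mm, level with the power supply, and the spare hasn't moved.

```bash
python3 -c "
from cell import *
print(hand_in())"
```

```text
the job is handed in; nothing more can be done
None
```

All four devices are seated on the rail in the required order, with gaps of about 8 mm at the relay, breaker and socket; the spare is untouched, and I handed the job in at about 29 s (the hand-in returned no verdict).

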